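# Sort the bangles into their dishes

## Task

Put the three open bangles away in the shallow round dishes, size to size: the largest bangle into the largest dish, the middle one into the middle dish and the smallest into the smallest, each lying flat on the dish floor. Set each one down gently without dropping it, and leave the solid round blocks, the pliers and the hammer where they are.

Things in the scene. Friction and masses are not known exactly. Their poses are not given: they have to be found in the camera images.
- bangle_large: The largest of three plain silver-grey bangles: a rigid open ring lying flat, outer diameter 66 mm, wall 3.5 mm, 24 mm high. Loose, 40 to 155 g. Origin: centre of its underside; z up along its axis; its yaw means nothing.
- dish_large: The largest of three shallow round dark steel dishes with a grey felt-coloured floor (rigid): outer diameter 98 mm, wall 4 mm (inner diameter 90 mm), rim 9 mm above the bench, flat floor 4 mm thick. Fixed to the bench for this job. Origin: centre of its underside, on the bench; z up.
- bangle_medium: The middle-sized of three plain silver-grey bangles: a rigid open ring lying flat, outer diameter 53 mm, wall 3.5 mm, 24 mm high. Loose, 40 to 155 g. Origin: centre of its underside; z up along its axis; its yaw means nothing.
- dish_medium: The middle-sized of three shallow round dark steel dishes with a grey felt-coloured floor (rigid): outer diameter 85 mm, wall 4 mm (inner diameter 77 mm), rim 9 mm above the bench, flat floor 4 mm thick. Fixed to the bench for this job. Origin: centre of its underside, on the bench; z up.
- bangle_small: The smallest of three plain silver-grey bangles: a rigid open ring lying flat, outer diameter 40 mm, wall 3.5 mm, 24 mm high. Loose, 40 to 155 g. Origin: centre of its underside; z up along its axis; its yaw means nothing.
- dish_small: The smallest of three shallow round dark steel dishes with a grey felt-coloured floor (rigid): outer diameter 72 mm, wall 4 mm (inner diameter 64 mm), rim 9 mm above the bench, flat floor 4 mm thick. Fixed to the bench for this job. Origin: centre of its underside, on the bench; z up.
- block_wide: A solid round bench block, closed flat top, of the same silver-grey metal as the bangles: diameter 58 mm, 20 mm high, about 400 g, loose. Not a bangle; it stays where it is. Origin: centre of its underside.
- block_narrow: A solid round bench block, closed flat top, of the same silver-grey metal as the bangles: diameter 46 mm, 20 mm high, about 250 g, loose. Not a bangle; it stays where it is. Origin: centre of its underside.
- pliers: Small pliers with red handles lying flat on the far side of the bench, 145 mm long, up to 60 mm wide, about 15 mm high, loose; they stay where they are. Origin: under the pivot; jaws along +y, handles along -y.
- hammer: Hammer, 220 mm long, lying flat on the far side of the bench, loose; it stays where it is. Wooden handle along its x, 26 mm thick; the steel head, 88 mm across, sits at its +x end. Origin: under the middle of its length.
Mind the look-alikes: they are no part of the job. What is shaped like the bangle_large but orange is not meant.

How it is judged (in metres and radians):
At the end, for the whole second after the job is handed in: Each bangle lies at rest, released, in the dish of its own size: centre within 14 mm of the dish's centre (anywhere on the dish floor), its underside 2 to 7 mm above the dish's underside (the floor is at 4 mm), tilted less than 0.1 rad (horizontal distance between bangle_large and dish_large below 0.014 m and z of bangle_large in the frame of dish_large between 0.002 and 0.007 m and angle between each of bangle_large, bangle_medium, bangle_small's own z axis and vertical below 0.1 rad and linear speed of each of bangle_large, bangle_medium, bangle_small below 0.02 m/s and horizontal distance between bangle_medium and dish_medium below 0.014 m and z of bangle_medium in the frame of dish_medium between 0.002 and 0.007 m and horizontal distance between bangle_small and dish_small below 0.014 m and z of bangle_small in the frame of dish_small between 0.002 and 0.007 m); the robot touches nothing.
It fails at once if a bangle is dropped or thrown (moves faster than 0.7 m/s, a fall of 25 mm, while no finger holds it) ((linear speed of bangle_large above 0.7 m/s and contact force between bangle_large and the fingers below 0.05 N) or (linear speed of bangle_medium above 0.7 m/s and contact force between bangle_medium and the fingers below 0.05 N) or (linear speed of bangle_small above 0.7 m/s and contact force between bangle_small and the fingers below 0.05 N)).
It fails at once if a solid block is shifted by more than 15 mm (distance of any of block_wide, block_narrow from where it was at the start of the episode above 0.015 m).
It fails at once if the pliers or the hammer are shifted by more than 15 mm (distance of any of pliers, hammer from where it was at the start of the episode above 0.015 m).
It also fails if it takes over 80 s, if anything falls off the work surface, if the arm or the gripper's body presses on something with over 40 N, if the wrist force passes 120 N, or if a joint passes its speed limit or range.

## Robot

A 7-joint arm with a two-finger parallel gripper is mounted at the origin on the work surface. World frame = base frame: x ahead of the robot, y to its left, z up, the work surface at z = 0. Lengths are in mm, angles in degrees, forces in N, time in s.
With the tool pointing down it reaches from about 350 to 900 mm from the base axis. Payload 19.9 kg.
Tool frame: the origin (TCP) lies midway between the tips of the shut fingers; the grasp point (between the pads) lies 19 mm behind it; x points along the fingers, y is the direction in which the jaws open and shut, and the axes are right-handed (so a half turn about x gives the same grasp; the last joint's range is limited). The gripper opens to 85 mm and grips with 20 to 120 N. Pads are 22 mm wide; open, the fingers measure 114 mm over their backs; the gripper's body (76 mm by 85 mm) begins 54 mm behind the grasp point. The pads swing forward as they close: fully open they stand 13 mm farther back than shut.
Start: joints at [74.685, 23.915, -0.59, 92.452, 0.269, 63.638, -3.037], TCP at [139.925, -609.116, 231.26] pointing down, gripper open.
Joint ranges: [-161.28, 161.28], [-22.2, 115.67], [-73.04, 71.86], [3.21, 147.25], [-68.34, 248.33], [10.77, 114.83], [-161.83, 161.83]. Speed limits (degrees/s): [108.29, 108.29, 136.94, 136.94, 172.46, 172.46, 172.46].

## Interface

Orientations are given as a 3x3 rotation matrix whose columns are the frame's x, y, z axes.
In Python, from cell import manip gives the robot as it stands.
- The arm moves only by the tool move_arm, never from a script. Its argument "rows" is a list of rows, each an object with "slide": the shift along the tool's x, y, z in m, a list of three; "rotation": the turn, a rotation vector about the tool's x, y, z in degrees, a list of three; "claw": the finger opening in m, from 0 to 0.0854. A call has exactly 10 rows; each row shifts and turns the commanded pose from where the row before left it, along the tool's axes as they then stand; what a row does not reach is not made up. A row lasts 1/10 s, in which the tool goes at most 50 mm and 8.59 degrees, less where a joint would pass 70% of its speed; a pose out of reach is approached as far as the arm can. A call is refused whole if a number of a shift passes 0.05 or a number of a turn 8.59, either way. A call with a gripper value outside its range is refused whole. The fingers move at their own pace and stop on an object; "grip_force" is the grip in N (left out, the last holds). Time passes only in rows, so rows that do not move let the fingers close, or fill a call up. It gives the time, the measured TCP pose, the force and the opening at its end, in the units of the state.
- manip.state(): the state, without advancing time (a new reading comes with each control period).
- manip.get_image(name): name is "scene" or "top"; returns a dict with "frame" (384x512x3 uint8, red, green, blue), "mtx" (3x3 intrinsics, pixels), "dist_coeffs" ([k1, k2, p1, p2, k3] as OpenCV has them; the pictures are not rectified), "extrinsics" (4x4, takes a point from world to camera coordinates). Camera axes: x right, y up, looking along -z (the intrinsics and any distortion apply to the point x, -y, -z); pixel columns grow to the right and rows downward; lengths in mm; the calibration is good to about 2 mm. A picture is of the moment at which its call begins. There is no depth.
- manip.finish_job(): hands the job in, once; it reports no verdict.
Trained networks look in a picture, given as the dict that the camera call returned (one of the last four; its "shot" number tells which), for a name from the list of things; names that differ only in an ending like _2 or _b are one class to them, and where a whole thing is asked for, a point or a joint stands for the part that bears it (a point fixed in the world has none). Each returns a list of dicts, best first, with "p" (0 to 1); they miss things now and then, are a little off and sometimes report something else, mostly with a low value. They report only what shows in the picture. A call takes as long as a camera call. They do not tell look-alikes from the thing itself.
- manip.boxes_of(target, picture): "rect" ([left, top, right, bottom] in pixels, round what is visible of it).
- manip.regions_of(target, picture): "pixels" (384x512 bool, what is visible of it) and "rect" ([left, top, right, bottom] in pixels, round what is visible of it).
- manip.pinpoint(target, picture): "position" ([column, row] in pixels: a listed point, or the origin of a listed thing).
The state is a dict: "t": time; "qpos": joint angles; "joint_velocities": joint speeds; "tau": joint torques, N m; "position": TCP position; "tool_rot": TCP orientation; "wrist_force": force on the tool from outside, world axes, zero at the start; "wrist_torque": the same for the moment, N m; "finger_gap": finger opening in mm.
Only numpy, scipy, OpenCV 4.12 (cv2) and the standard library are available. Lean on these libraries where they do the work, as an engineer would, in place of code of your own. Each camera call takes 0.05 s, during which the arm holds its last target. There are 200 camera calls.

## Working session

There is one attempt and no reset: what is moved stays moved. The work goes in short steps, Python scripts to look and compute and a tool call to move; the robot and the scene stay as the last step left them, time stands still between calls to the robot, and variables do not carry over. Pictures are saved under pics/ and viewed, about 12 in all and at most 16, crops included, and the job is handed in when it is done.

Besides the shell and the picture viewer there is one more tool, called as name(argument=value, ...), one argument or row to a line, values as JSON. move_arm: Moves the arm, as the interface text tells. Its arguments: {"type":"object","properties":{"rows":{"type":"array","items":{"type":"object","properties":{"slide":{"type":"array","items":{"type":"number"}},"rotation":{"type":"array","items":{"type":"number"}},"claw":{"type":"number"}}}},"grip_force":{"type":"number"}},"required":["rows"]}

```bash
mkdir -p pics; ls
cat > h.py <<'E'
import numpy as np, cv2
from cell import manip
def grab(n,fn=None):
    im=manip.get_image(n)
    if fn: cv2.imwrite('pics/'+fn,cv2.cvtColor(im['frame'],cv2.COLOR_RGB2BGR))
    return im
def world(im,px,z):
    K=np.array(im['mtx'],float);d=np.array(im['dist_coeffs'],float);T=np.array(im['extrinsics'],float)
    u=cv2.undistortPoints(np.array(px,float).reshape(-1,1,2),K,d).reshape(-1,2)
    r=np.c_[u[:,0],-u[:,1],-np.ones(len(u))]@T[:3,:3]
    c=-T[:3,:3].T@T[:3,3]
    return c+r*((z-c[2])/r[:,2])[:,None]
E
python3 - <<'E'
from h import *
for n in ['top','scene']:
    im=grab(n,n+'0.png')
    T=np.array(im['extrinsics']);print(n,(-T[:3,:3].T@T[:3,3]).round(0))
    for t in ['bangle_large','bangle_medium','bangle_small','dish_large','dish_medium','dish_small','block_wide','block_narrow','pliers','hammer']:
        for b in manip.boxes_of(t,im)[:4]:
            r=b['rect'];c=[(r[0]+r[2])/2,(r[1]+r[3])/2]
            print(t,round(b['p'],2),np.round(r),world(im,c,24 if 'bang' in t else 9)[0].round(0))
print(manip.state())
E
```

```text
pics
top [ 162.   57. 1661.]
bangle_large 0.7 [336. 235. 353. 250.] [ 372. -263.   24.]
bangle_medium 0.44 [289. 213. 300. 227.] [445. -99.  24.]
dish_large 0.67 [255. 148. 283. 177.] [649. -13.   9.]
dish_medium 0.77 [307. 169. 335. 199.] [ 575. -190.    9.]
dish_small 0.71 [139. 198. 159. 220.] [478. 394.   9.]
block_wide 0.71 [204. 162. 222. 181.] [613. 182.   9.]
block_wide 0.2 [284. 125. 327. 140.] [ 760. -139.    9.]
block_narrow 0.61 [182. 228. 190. 241.] [392. 263.   9.]
pliers 0.57 [287. 125. 329. 139.] [ 762. -148.    9.]
hammer 0.56 [174. 109. 242. 136.] [791. 204.   9.]
scene [1253.  489.  832.]
bangle_large 0.7 [198. 109. 216. 124.] [ 259. -296.   24.]
bangle_large 0.61 [189. 132. 205. 145.] [ 384. -245.   24.]
bangle_medium 0.6 [214. 157. 230. 175.] [461. -92.  24.]
bangle_small 0.59 [270. 183. 281. 196.] [469.  99.  24.]
dish_large 0.63 [187. 202. 222. 231.] [652. -23.   9.]
dish_medium 0.87 [157. 173. 188. 195.] [ 593. -182.    9.]
dish_small 0.88 [356. 225. 384. 249.] [487. 395.   9.]
dish_small 0.55 [331. 190. 350. 204.] [385. 271.   9.]
dish_small 0.28 [264. 229. 2
[... 413 characters left out ...]
03854389]), 'joint_velocities': array([-0.00302301,  0.02867034, -0.0880842 , -0.02498004,  0.07720341,
        0.01852833,  0.04787074]), 'tau': array([-2.89566678e-04, -8.64211249e+01,  6.78377878e-01, -4.35198641e+01,
        1.90303882e-02,  1.99335300e-03, -3.12051066e-05]), 'position': array([ 139.9566454 , -609.10436349,  231.24829109]), 'tool_rot': array([[-6.05537810e-05,  2.23904575e-01, -9.74611070e-01],
       [ 1.13315267e-04, -9.74611064e-01, -2.23904581e-01],
       [-9.99999992e-01, -1.23996583e-04,  3.36445782e-05]]), 'wrist_force': array([ 0.10246052, -0.43543158, -0.01916138]), 'wrist_torque': array([ 0.02542547, -0.02564684, -0.01411991]), 'finger_gap': 85.19663019353146}
```

Run:
```python
import cv2
t=cv2.imread('pics/top0.png')[95:265,120:370];s=cv2.imread('pics/scene0.png')[95:335,110:400]
cv2.imwrite('pics/t1.png',cv2.resize(t,None,fx=3.2,fy=3.2,interpolation=cv2.INTER_CUBIC))
cv2.imwrite('pics/s1.png',cv2.resize(s,None,fx=2.5,fy=2.5,interpolation=cv2.INTER_CUBIC))
```

```text
(no output)
```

View pics/t1.png

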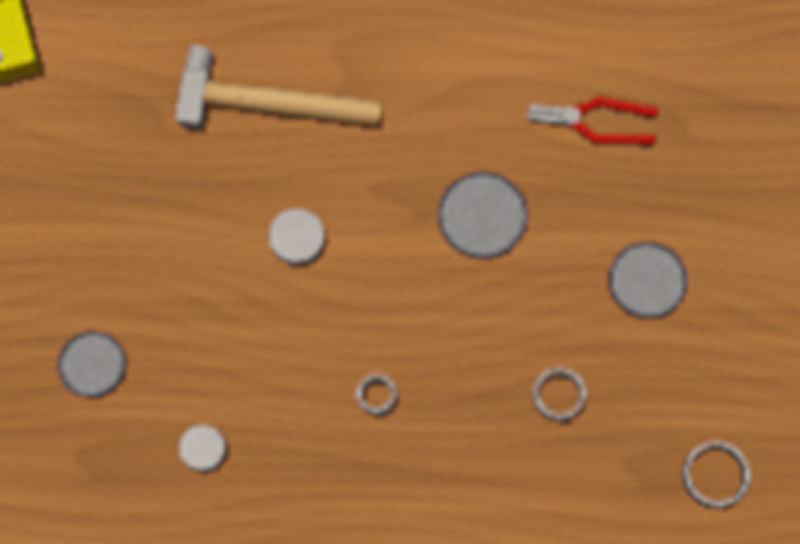

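View pics/s1.png

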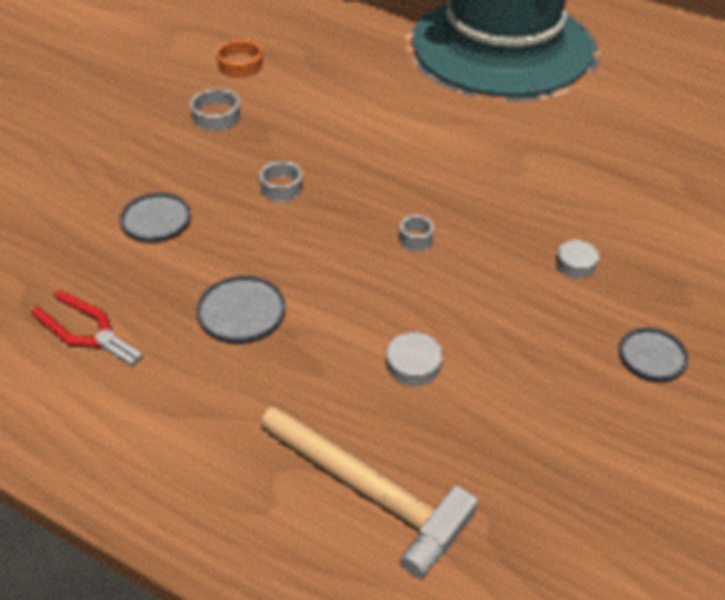

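The candidates in the top picture (full-frame pixels):
- **Bangles:** three grey open rings at about (343,243), (294,218) and (237,218).
- **Blocks:** solid and closed, at about (212,168) and (183,235).
- **Orange ring:** not wanted. It shows only in the scene view, at about (205,118), beside the large bangle.
- **Dishes:** large (271,162), medium (322,182), small (149,209).

The three open grey rings are the ones to move. Next I'll refine the centres by segmentation.

```bash
cat >> h.py <<'E'
def blobs(im):
    f=cv2.resize(im['frame'],None,fx=4,fy=4,interpolation=cv2.INTER_CUBIC)
    hsv=cv2.cvtColor(f,cv2.COLOR_RGB2HSV)
    m=((hsv[...,1]<95)).astype(np.uint8)
    cs,_=cv2.findContours(m,cv2.RETR_EXTERNAL,cv2.CHAIN_APPROX_NONE)
    out=[]
    for c in cs:
        h=cv2.convexHull(c);a=cv2.contourArea(h)
        if 600<a<30000:
            M=cv2.moments(h);p=(np.array([M['m10'],M['m01']])/M['m00']+.5)/4-.5
            out.append((p,a/16,cv2.boundingRect(h)))
    return out
E
python3 - <<'E'
from h import *
ap={'BL':(372,-263),'BM':(445,-99),'BS':(465,99),'DL':(649,-13),'DM':(575,-190),'DS':(478,394)}
for n in ['top','scene']:
    im=grab(n); bs=blobs(im)
    for p,a,r in bs:
        for z in (4.5,12):
            w=world(im,p,z)[0]
            for k,v in ap.items():
                if (z==12)==(k[0]=='B') and np.hypot(*(w[:2]-v))<35: print(n,k,p.round(1),int(a),w.round(1))
s=cv2.resize(im['frame'][100:205,180:290],None,fx=6,fy=6,interpolation=cv2.INTER_CUBIC)
cv2.imwrite('pics/c2.png',s[:600,:,::-1])
E
```

```text
top BL [343.5 242.7] 347 [ 373.  -261.6   12. ]
top BS [237.3 217.7] 126 [451.2  93.8  12. ]
top BM [294.4 217.6] 218 [454.8 -98.8  12. ]
top DS [148.2 208.3] 336 [480.2 396.7   4.5]
top DM [322. 182.] 449 [ 582.1 -195.3    4.5]
top DL [270.4 161.7] 580 [652.2 -17.3   4.5]
scene DS [371.1 236.3] 454 [479.3 396.2   4.5]
scene DL [206.  218.2] 742 [652.4 -17.1   4.5]
scene BS [276.3 187.7] 173 [449.4  93.   12. ]
scene DM [171.7 181.4] 429 [ 582.  -195.3    4.5]
scene BM [221.9 166.9] 240 [453.3 -98.9  12. ]
scene BL [195.8 138.2] 281 [ 372.6 -260.9   12. ]
```

View pics/c2.png

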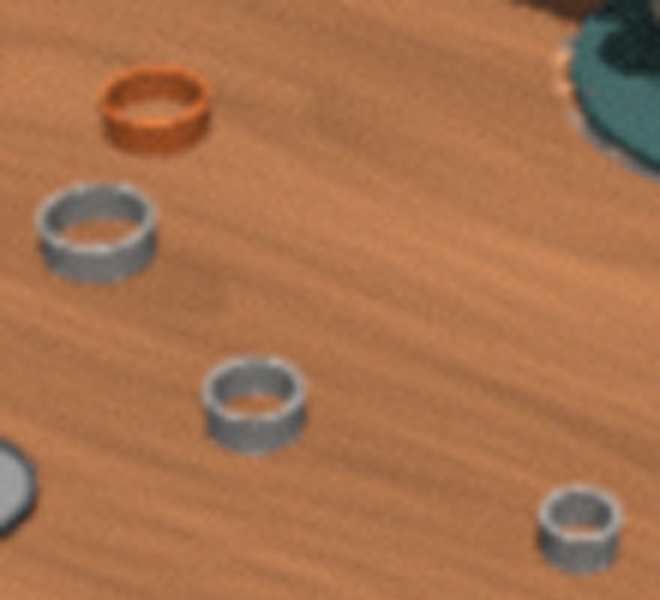

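move_arm(
  rows=[
    {"claw": 0.085},
    {"claw": 0.085,"slide": [0,-0.02,-0.02]},
    {"claw": 0.085,"slide": [0,-0.03,-0.03]},
    {"claw": 0.085,"slide": [0,-0.035,-0.035]},
    {"claw": 0.085,"slide": [0,-0.035,-0.035]},
    {"claw": 0.085,"slide": [0,-0.035,-0.035]},
    {"claw": 0.085,"slide": [0,-0.035,-0.035]},
    {"claw": 0.085,"slide": [0,-0.03,-0.03]},
    {"claw": 0.085,"slide": [0,-0.02,-0.02]},
    {"claw": 0.085},
  ],
)

```text
schema error: expected keys slide, rotation, claw
```

The crop shows three open grey rings, with the large one at crop pixel (97,232). The orange look-alike at (155,110) is separate and about 13 cm away. Both cameras agree within 2 mm. Now moving over the large bangle.

move_arm(
  rows=[
    {"slide": [0,-0.015,-0.016],"rotation": [0,0,0],"claw": 0.085},
    {"slide": [0,-0.027,-0.029],"rotation": [0,0,0],"claw": 0.085},
    {"slide": [0.01,-0.033,-0.035],"rotation": [0,0,0],"claw": 0.085},
    {"slide": [0.02,-0.034,-0.036],"rotation": [0,0,0],"claw": 0.085},
    {"slide": [0.03,-0.034,-0.036],"rotation": [0,0,0],"claw": 0.085},
    {"slide": [0.03,-0.034,-0.036],"rotation": [0,0,0],"claw": 0.085},
    {"slide": [0.03,-0.034,-0.036],"rotation": [0,0,0],"claw": 0.085},
    {"slide": [0.02,-0.034,-0.036],"rotation": [0,0,0],"claw": 0.085},
    {"slide": [0.01,-0.027,-0.029],"rotation": [0,0,0],"claw": 0.085},
    {"slide": [0,-0.015,-0.016],"rotation": [0,0,0],"claw": 0.085},
  ],
  grip_force=25,
)

```text
t: 2.2
position: [359.2, -280.1, 95.0]
tool_rot: [[-0.001, 0.227, -0.974], [0.002, -0.974, -0.227], [-1.0, -0.002, 0.001]]
wrist_force: [0.5, -0.3, 0.4]
finger_gap: 85.1
```

```bash
cat >> h.py <<'E'
P={'BL':(372.8,-261.3),'BM':(454,-98.9),'BS':(450.3,93.4),'DL':(652.3,-17.2),'DM':(582,-195.3),'DS':(479.7,396.4)}
def go(k,z):
    s=manip.state();R=s['tool_rot'];print(s['t'],s['position'].round(1),'gap',s['finger_gap'],'F',s['wrist_force'].round(2),'q',s['qpos'].round(0))
    print('slide',(R.T@(np.array([*P[k],z])-s['position'])).round(1),'tiltdn',R[:,0].round(4))
E
python3 -c "
from h import *
go('BL',1.5)"
```

```text
2.2 [ 359.2 -280.1   95. ] gap 85.06791081640587 F [ 0.47 -0.29  0.39] q [ 43.  19. -11. 122.   5.  40. -48.]
slide [ 93.5 -15.  -17.6] tiltdn [-0.0011  0.0017 -1.    ]
```

move_arm(
  rows=[
    {"slide": [0,0,0],"rotation": [0,0,0],"claw": 0.085},
    {"slide": [0,0,0],"rotation": [0,0,0],"claw": 0.085},
    {"slide": [0.005,0,0],"rotation": [0,0,0],"claw": 0.085},
    {"slide": [0.01,0,0],"rotation": [0,0,0],"claw": 0.085},
    {"slide": [0.01,0,0],"rotation": [0,0,0],"claw": 0.085},
    {"slide": [0.01,0,0],"rotation": [0,0,0],"claw": 0.085},
    {"slide": [0.005,0,0],"rotation": [0,0,0],"claw": 0.085},
    {"slide": [0,0,0],"rotation": [0,0,0],"claw": 0.085},
    {"slide": [0,0,0],"rotation": [0,0,0],"claw": 0.085},
    {"slide": [0,0,0],"rotation": [0,0,0],"claw": 0.085},
  ],
)

```text
t: 3.2
position: [358.4, -283.3, 56.4]
tool_rot: [[0.0, 0.224, -0.975], [-0.0, -0.975, -0.224], [-1.0, 0.0, -0.0]]
wrist_force: [-0.0, -0.5, -0.5]
finger_gap: 84.8
```

```bash
python3 -c "
from h import *
go('BL',1.5)
grab('scene','s3.png')
s=cv2.imread('pics/s3.png')[70:190,130:290];cv2.imwrite('pics/s3c.png',cv2.resize(s,None,fx=5,fy=5,interpolation=2))"
```

```text
3.2 [ 358.4 -283.3   56.4] gap 84.79624188266706 F [-0.04 -0.52 -0.48] q [ 43.  23. -10. 123.   7.  35. -49.]
slide [ 54.9 -18.3 -19. ] tiltdn [ 4.e-04 -3.e-04 -1.e+00]
```

View pics/s3c.png

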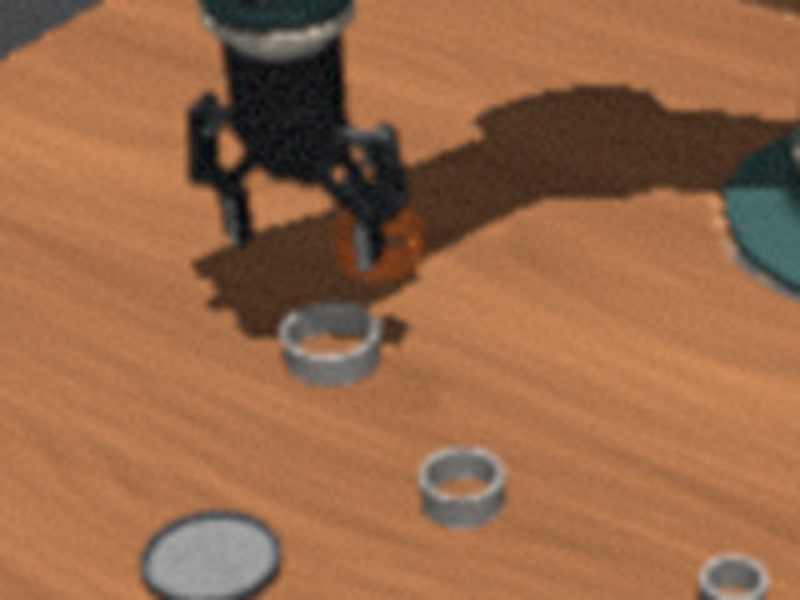

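The gripper (crop about (300,200)) still stands behind the large ring at (330,345) because the move fell short. I'm correcting sideways first, then lowering.

move_arm(
  rows=[
    {"slide": [0,-0.006,-0.006],"rotation": [0,0,0],"claw": 0.085},
    {"slide": [0,-0.006,-0.007],"rotation": [0,0,0],"claw": 0.085},
    {"slide": [0,-0.0063,-0.006],"rotation": [0,0,0],"claw": 0.085},
    {"slide": [0.005,0,0],"rotation": [0,0,0],"claw": 0.085},
    {"slide": [0.01,0,0],"rotation": [0,0,0],"claw": 0.085},
    {"slide": [0.01,0,0],"rotation": [0,0,0],"claw": 0.085},
    {"slide": [0.005,0,0],"rotation": [0,0,0],"claw": 0.085},
    {"slide": [0,0,0],"rotation": [0,0,0],"claw": 0.085},
    {"slide": [0,0,0],"rotation": [0,0,0],"claw": 0.085},
    {"slide": [0,0,0],"rotation": [0,0,0],"claw": 0.085},
  ],
)

```text
t: 4.25
position: [372.7, -261.3, 26.3]
tool_rot: [[0.0, 0.224, -0.975], [-0.0, -0.975, -0.224], [-1.0, 0.0, -0.0]]
wrist_force: [-0.4, -0.8, -0.2]
finger_gap: 85.2
```

```bash
python3 -c "
from h import *
go('BL',1.5)"
```

```text
4.25 [ 372.7 -261.3   26.3] gap 85.2438467650516 F [-0.37 -0.78 -0.16] q [ 39.  26.  -9. 124.   8.  31. -53.]
slide [24.8 -0.  -0.1] tiltdn [ 3.e-04 -2.e-04 -1.e+00]
```

move_arm(
  rows=[
    {"slide": [0.006,0,0],"rotation": [0,0,0],"claw": 0.085},
    {"slide": [0.008,0,0],"rotation": [0,0,0],"claw": 0.085},
    {"slide": [0.007,0,0],"rotation": [0,0,0],"claw": 0.085},
    {"slide": [0.0038,0,0],"rotation": [0,0,0],"claw": 0.085},
    {"slide": [0,0,0],"rotation": [0,0,0],"claw": 0.076},
    {"slide": [0,0,0],"rotation": [0,0,0],"claw": 0.07},
    {"slide": [0,0,0],"rotation": [0,0,0],"claw": 0.055},
    {"slide": [0,0,0],"rotation": [0,0,0],"claw": 0.055},
    {"slide": [0,0,0],"rotation": [0,0,0],"claw": 0.055},
    {"slide": [0,0,0],"rotation": [0,0,0],"claw": 0.055},
  ],
  grip_force=35,
)

```text
t: 5.25
position: [372.6, -261.0, 1.8]
tool_rot: [[0.0, 0.224, -0.975], [0.0, -0.975, -0.224], [-1.0, 0.0, -0.0]]
wrist_force: [-2.9, 3.0, 10.1]
finger_gap: 65.4
```

```bash
python3 -c "
from h import *
go('DL',100)
grab('scene','s4.png')
s=cv2.imread('pics/s4.png')[70:190,130:290];cv2.imwrite('pics/s4c.png',cv2.resize(s,None,fx=5,fy=5,interpolation=2))"
```

```text
5.25 [ 372.6 -261.     1.8] gap 65.37342685585683 F [-2.91  3.02 10.11] q [ 38.  29.  -8. 124.   9.  27. -54.]
slide [ -98.2 -175.1 -327.1] tiltdn [ 1.e-04  0.e+00 -1.e+00]
```

View pics/s4c.png

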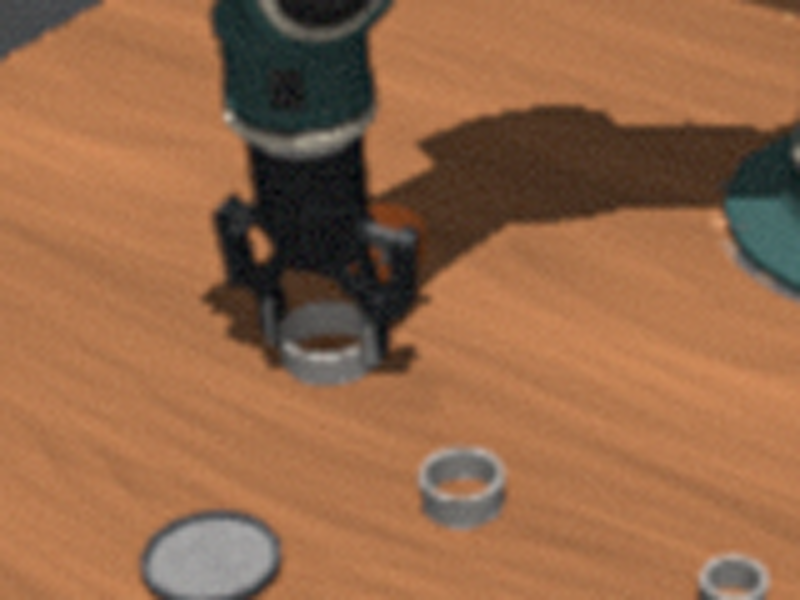

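The large ring is held between the fingers (crop (325,345), gap 65.4 mm). Lifting.

move_arm(
  rows=[
    {"slide": [-0.005,0,0],"rotation": [0,0,0],"claw": 0.055},
    {"slide": [-0.01,0,0],"rotation": [0,0,0],"claw": 0.055},
    {"slide": [-0.015,0,0],"rotation": [0,0,0],"claw": 0.055},
    {"slide": [-0.015,0,0],"rotation": [0,0,0],"claw": 0.055},
    {"slide": [-0.015,-0.005,-0.01],"rotation": [0,0,0],"claw": 0.055},
    {"slide": [-0.01,-0.01,-0.02],"rotation": [0,0,0],"claw": 0.055},
    {"slide": [-0.005,-0.015,-0.028],"rotation": [0,0,0],"claw": 0.055},
    {"slide": [0,-0.015,-0.028],"rotation": [0,0,0],"claw": 0.055},
    {"slide": [0,-0.015,-0.028],"rotation": [0,0,0],"claw": 0.055},
    {"slide": [0,-0.015,-0.028],"rotation": [0,0,0],"claw": 0.055},
  ],
)

```text
t: 6.3
position: [495.2, -155.4, 77.3]
tool_rot: [[0.001, 0.224, -0.975], [-0.0, -0.975, -0.224], [-1.0, 0.0, -0.001]]
wrist_force: [-0.0, -1.2, -1.3]
finger_gap: 64.4
```

move_arm(
  rows=[
    {"slide": [0,-0.015,-0.028],"rotation": [0,0,0],"claw": 0.055},
    {"slide": [0,-0.015,-0.028],"rotation": [0,0,0],"claw": 0.055},
    {"slide": [0,-0.015,-0.028],"rotation": [0,0,0],"claw": 0.055},
    {"slide": [0,-0.015,-0.028],"rotation": [0,0,0],"claw": 0.055},
    {"slide": [0,-0.015,-0.028],"rotation": [0,0,0],"claw": 0.055},
    {"slide": [0,-0.015,-0.028],"rotation": [0,0,0],"claw": 0.055},
    {"slide": [0,-0.01,-0.017],"rotation": [0,0,0],"claw": 0.055},
    {"slide": [0,0,0],"rotation": [0,0,0],"claw": 0.055},
    {"slide": [0,0,0],"rotation": [0,0,0],"claw": 0.055},
    {"slide": [0,0,0],"rotation": [0,0,0],"claw": 0.055},
  ],
)

```text
t: 7.3
position: [651.6, -18.3, 76.7]
tool_rot: [[-0.0, 0.223, -0.975], [-0.0, -0.975, -0.223], [-1.0, 0.0, 0.0]]
wrist_force: [-0.1, -0.5, -1.5]
finger_gap: 65.1
```

```bash
python3 -c "
from h import *
go('DL',7)
grab('scene','s5.png')
s=cv2.imread('pics/s5.png')[120:260,130:290];cv2.imwrite('pics/s5c.png',cv2.resize(s,None,fx=4,fy=4,interpolation=2))"
```

```text
7.3 [651.6 -18.3  76.7] gap 65.0561667628625 F [-0.12 -0.54 -1.52] q [  8.  37. -12.  94.   9.  50. -85.]
slide [69.7 -1.  -1. ] tiltdn [-3.e-04 -4.e-04 -1.e+00]
```

View pics/s5c.png

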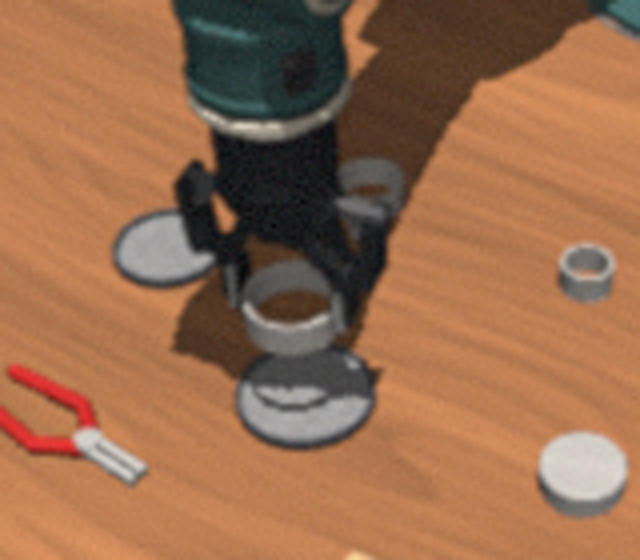

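The ring is held level above the large dish. Lowering.

move_arm(
  rows=[
    {"slide": [0.005,-0.001,-0.001],"rotation": [0,0,0],"claw": 0.055},
    {"slide": [0.01,0,0],"rotation": [0,0,0],"claw": 0.055},
    {"slide": [0.013,0,0],"rotation": [0,0,0],"claw": 0.055},
    {"slide": [0.013,0,0],"rotation": [0,0,0],"claw": 0.055},
    {"slide": [0.012,0,0],"rotation": [0,0,0],"claw": 0.055},
    {"slide": [0.007,0,0],"rotation": [0,0,0],"claw": 0.055},
    {"slide": [0.004,0,0],"rotation": [0,0,0],"claw": 0.055},
    {"slide": [0.002,0,0],"rotation": [0,0,0],"claw": 0.055},
    {"slide": [0,0,0],"rotation": [0,0,0],"claw": 0.055},
    {"slide": [0,0,0],"rotation": [0,0,0],"claw": 0.055},
  ],
)

```text
t: 8.35
position: [653.1, -16.2, 10.7]
tool_rot: [[0.001, 0.224, -0.975], [0.0, -0.975, -0.224], [-1.0, 0.0, -0.001]]
wrist_force: [0.0, -0.5, -1.5]
finger_gap: 64.7
```

move_arm(
  rows=[
    {"slide": [0.001,0,0],"rotation": [0,0,0],"claw": 0.055},
    {"slide": [0.001,0,0],"rotation": [0,0,0],"claw": 0.055},
    {"slide": [0.001,0,0],"rotation": [0,0,0],"claw": 0.055},
    {"slide": [0.001,0,0],"rotation": [0,0,0],"claw": 0.055},
    {"slide": [0.0003,0,0],"rotation": [0,0,0],"claw": 0.055},
    {"slide": [0,0,0],"rotation": [0,0,0],"claw": 0.055},
    {"slide": [0,0,0],"rotation": [0,0,0],"claw": 0.055},
    {"slide": [0,0,0],"rotation": [0,0,0],"claw": 0.055},
    {"slide": [0,0,0],"rotation": [0,0,0],"claw": 0.055},
    {"slide": [0,0,0],"rotation": [0,0,0],"claw": 0.055},
  ],
)

```text
t: 9.35
position: [652.8, -16.2, 6.0]
tool_rot: [[-0.0, 0.224, -0.975], [0.0, -0.975, -0.224], [-1.0, -0.0, 0.0]]
wrist_force: [-1.4, 0.3, -0.4]
finger_gap: 64.7
```

```bash
python3 -c "
from h import *
go('DL',5.8)"
```

```text
9.35 [652.8 -16.2   6. ] gap 64.70153153741809 F [-1.44  0.33 -0.42] q [  7.  43. -11.  95.  11.  43. -87.]
slide [0.2 0.9 0.7] tiltdn [-1.e-04  1.e-04 -1.e+00]
```

move_arm(
  rows=[
    {"slide": [0.0004,0,0],"rotation": [0,0,0],"claw": 0.055},
    {"slide": [0,0,0],"rotation": [0,0,0],"claw": 0.055},
    {"slide": [0,0,0],"rotation": [0,0,0],"claw": 0.066},
    {"slide": [0,0,0],"rotation": [0,0,0],"claw": 0.07},
    {"slide": [0,0,0],"rotation": [0,0,0],"claw": 0.08},
    {"slide": [0,0,0],"rotation": [0,0,0],"claw": 0.085},
    {"slide": [0,0,0],"rotation": [0,0,0],"claw": 0.085},
    {"slide": [-0.005,0,0],"rotation": [0,0,0],"claw": 0.085},
    {"slide": [-0.01,0,0],"rotation": [0,0,0],"claw": 0.085},
    {"slide": [-0.02,0,0],"rotation": [0,0,0],"claw": 0.085},
  ],
)

```text
t: 10.35
position: [652.2, -16.1, 40.6]
tool_rot: [[-0.002, 0.224, -0.975], [0.0, -0.975, -0.224], [-1.0, -0.001, 0.002]]
wrist_force: [-0.3, -1.2, 0.6]
finger_gap: 85.1
```

```bash
python3 -c "
from h import *
go('BM',40)"
```

```text
10.35 [652.2 -16.1  40.6] gap 85.06031670106456 F [-0.35 -1.17  0.6 ] q [  7.  40. -12.  95.  10.  46. -86.]
slide [  0.9  36.3 211.7] tiltdn [-1.8e-03  1.0e-04 -1.0e+00]
```

move_arm(
  rows=[
    {"slide": [-0.02,0,0],"rotation": [0,0,0],"claw": 0.085},
    {"slide": [-0.015,0.002,0.01],"rotation": [0,0,0],"claw": 0.085},
    {"slide": [-0.005,0.004,0.025],"rotation": [0,0,0],"claw": 0.085},
    {"slide": [0,0.005,0.03],"rotation": [0,0,0],"claw": 0.085},
    {"slide": [0,0.005,0.03],"rotation": [0,0,0],"claw": 0.085},
    {"slide": [0,0.005,0.03],"rotation": [0,0,0],"claw": 0.085},
    {"slide": [0,0.005,0.03],"rotation": [0,0,0],"claw": 0.085},
    {"slide": [0,0.005,0.03],"rotation": [0,0,0],"claw": 0.085},
    {"slide": [0,0.004,0.02],"rotation": [0,0,0],"claw": 0.085},
    {"slide": [0,0.0013,0.0067],"rotation": [0,0,0],"claw": 0.085},
  ],
)

```text
t: 11.35
position: [453.3, -99.9, 81.4]
tool_rot: [[0.0, 0.222, -0.975], [-0.001, -0.975, -0.222], [-1.0, 0.001, -0.0]]
wrist_force: [0.4, 0.4, 0.5]
finger_gap: 84.9
```

```bash
python3 -c "
from h import *
go('BM',4.5)
im=grab('top'); grab('scene','s6.png')
for p,a,r in blobs(im): print(p.round(1),int(a),world(im,p,12)[0].round(1))
s=cv2.imread('pics/s6.png')[120:260,130:290];cv2.imwrite('pics/s6c.png',cv2.resize(s,None,fx=4,fy=4,interpolation=2))"
```

```text
11.35 [453.3 -99.9  81.4] gap 84.9054160641496 F [0.44 0.37 0.45] q [ 20.  21. -13. 121.   7.  38. -75.]
slide [76.9 -0.9 -0.9] tiltdn [ 2.e-04 -7.e-04 -1.e+00]
[182.8 234.4] 174 [391.8 274.7  12. ]
[237.2 217.7] 127 [451.3  93.9  12. ]
[148.2 208.3] 336 [478.7 395.2  12. ]
[212.3 168.3] 246 [622.7 183.6  12. ]
[ 72.6 191.4] 807 [533.3 652.8  12. ]
[270.4 161.7] 581 [650. -17.  12.]
[450.8 146.9] 1035 [ 712.2 -638.8   12. ]
[ 79.4 148.1] 721 [687.  643.9  12. ]
[292.5 130.1] 87 [766.4 -93.6  12. ]
[180.2 121.8] 214 [790.5 301.7  12. ]
[433.  107.2] 1531 [ 857.8 -587.3   12. ]
```

View pics/s6c.png

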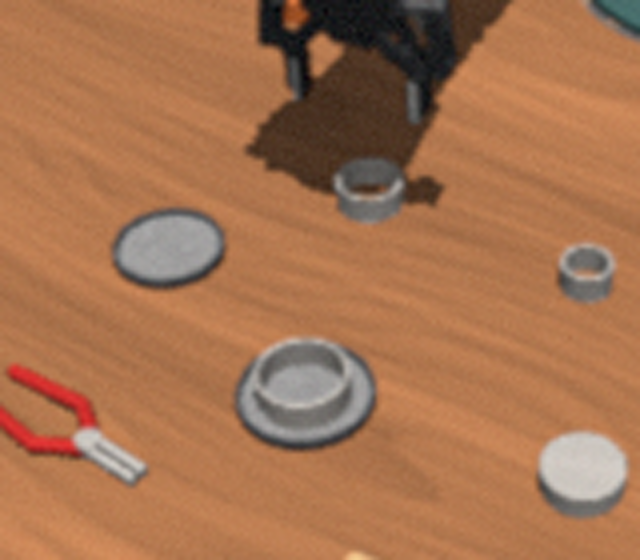

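The large bangle lies flat in the large dish (crop (305,385)). The gripper now stands over the medium ring at (368,190).

move_arm(
  rows=[
    {"slide": [0.01,0,0],"rotation": [0,0,0],"claw": 0.085},
    {"slide": [0.02,0,0],"rotation": [0,0,0],"claw": 0.085},
    {"slide": [0.02,0,0],"rotation": [0,0,0],"claw": 0.085},
    {"slide": [0.015,0,0],"rotation": [0,0,0],"claw": 0.085},
    {"slide": [0.007,0,0],"rotation": [0,0,0],"claw": 0.085},
    {"slide": [0.004,0,0],"rotation": [0,0,0],"claw": 0.085},
    {"slide": [0,0,0],"rotation": [0,0,0],"claw": 0.085},
    {"slide": [0,0,0],"rotation": [0,0,0],"claw": 0.07},
    {"slide": [0,0,0],"rotation": [0,0,0],"claw": 0.062},
    {"slide": [0,0,0],"rotation": [0,0,0],"claw": 0.058},
  ],
)

```text
t: 12.45
position: [455.0, -99.0, 5.1]
tool_rot: [[0.001, 0.224, -0.975], [-0.0, -0.975, -0.224], [-1.0, 0.0, -0.001]]
wrist_force: [-1.0, 0.1, 0.8]
finger_gap: 58.3
```

move_arm(
  rows=[
    {"slide": [0,0,0],"rotation": [0,0,0],"claw": 0.043},
    {"slide": [0,0,0],"rotation": [0,0,0],"claw": 0.043},
    {"slide": [0,0,0],"rotation": [0,0,0],"claw": 0.043},
    {"slide": [0,0,0],"rotation": [0,0,0],"claw": 0.043},
    {"slide": [0,0,0],"rotation": [0,0,0],"claw": 0.043},
    {"slide": [0,0,0],"rotation": [0,0,0],"claw": 0.043},
    {"slide": [0,0,0],"rotation": [0,0,0],"claw": 0.043},
    {"slide": [0,0,0],"rotation": [0,0,0],"claw": 0.043},
    {"slide": [0,0,0],"rotation": [0,0,0],"claw": 0.043},
    {"slide": [0,0,0],"rotation": [0,0,0],"claw": 0.043},
  ],
)

```text
t: 13.45
position: [455.0, -99.0, 5.3]
tool_rot: [[0.001, 0.224, -0.975], [-0.0, -0.975, -0.224], [-1.0, 0.0, -0.001]]
wrist_force: [-4.2, 1.0, 15.1]
finger_gap: 51.7
```

```bash
python3 -c "
from h import *
go('DM',80)"
```

```text
13.45 [455.  -99.    5.3] gap 51.66669691178489 F [-4.17  1.04 15.11] q [ 17.  29. -11. 123.  11.  29. -78.]
slide [ -74.6  122.3 -102.3] tiltdn [ 7.e-04 -3.e-04 -1.e+00]
```

move_arm(
  rows=[
    {"slide": [-0.005,0,0],"rotation": [0,0,0],"claw": 0.043},
    {"slide": [-0.01,0,0],"rotation": [0,0,0],"claw": 0.043},
    {"slide": [-0.015,0,0],"rotation": [0,0,0],"claw": 0.043},
    {"slide": [-0.015,0,0],"rotation": [0,0,0],"claw": 0.043},
    {"slide": [-0.015,0.006,-0.005],"rotation": [0,0,0],"claw": 0.043},
    {"slide": [-0.01,0.012,-0.01],"rotation": [0,0,0],"claw": 0.043},
    {"slide": [-0.005,0.018,-0.015],"rotation": [0,0,0],"claw": 0.043},
    {"slide": [0,0.018,-0.015],"rotation": [0,0,0],"claw": 0.043},
    {"slide": [0,0.018,-0.015],"rotation": [0,0,0],"claw": 0.043},
    {"slide": [0,0.018,-0.015],"rotation": [0,0,0],"claw": 0.043},
  ],
)

```text
t: 14.45
position: [548.6, -170.6, 80.5]
tool_rot: [[0.0, 0.224, -0.975], [-0.0, -0.975, -0.224], [-1.0, 0.0, -0.0]]
wrist_force: [-0.6, -0.2, -1.3]
finger_gap: 51.8
```

move_arm(
  rows=[
    {"slide": [0,0.018,-0.015],"rotation": [0,0,0],"claw": 0.043},
    {"slide": [0,0.0103,-0.0083],"rotation": [0,0,0],"claw": 0.043},
    {"slide": [0,0.004,-0.004],"rotation": [0,0,0],"claw": 0.043},
    {"slide": [0,0,0],"rotation": [0,0,0],"claw": 0.043},
    {"slide": [0.005,0,0],"rotation": [0,0,0],"claw": 0.043},
    {"slide": [0.01,0,0],"rotation": [0,0,0],"claw": 0.043},
    {"slide": [0.01,0,0],"rotation": [0,0,0],"claw": 0.043},
    {"slide": [0.005,0,0],"rotation": [0,0,0],"claw": 0.043},
    {"slide": [0,0,0],"rotation": [0,0,0],"claw": 0.043},
    {"slide": [0,0,0],"rotation": [0,0,0],"claw": 0.043},
  ],
)

```text
t: 15.45
position: [581.7, -195.2, 49.5]
tool_rot: [[-0.0, 0.224, -0.975], [0.0, -0.975, -0.224], [-1.0, -0.0, 0.0]]
wrist_force: [0.6, 0.5, -0.6]
finger_gap: 51.6
```

```bash
python3 -c "
from h import *
go('DM',9.3)
grab('scene','s7.png')
s=cv2.imread('pics/s7.png')[110:250,120:280];cv2.imwrite('pics/s7c.png',cv2.resize(s,None,fx=4,fy=4,interpolation=2))"
```

```text
15.45 [ 581.7 -195.2   49.5] gap 51.58222920429885 F [ 0.64  0.55 -0.61] q [ 24.  36. -11. 101.   9.  44. -68.]
slide [40.2  0.2 -0.2] tiltdn [-2.e-04  2.e-04 -1.e+00]
```

View pics/s7c.png

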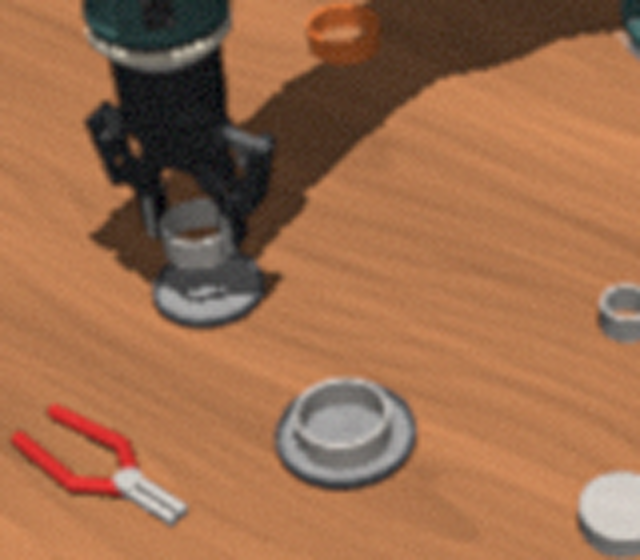

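The medium ring hangs over the medium dish (crop (197,235)) and looks about level.

move_arm(
  rows=[
    {"slide": [0.007,0,0],"rotation": [0,0,0],"claw": 0.043},
    {"slide": [0.012,0,0],"rotation": [0,0,0],"claw": 0.043},
    {"slide": [0.01,0,0],"rotation": [0,0,0],"claw": 0.043},
    {"slide": [0.005,0,0],"rotation": [0,0,0],"claw": 0.043},
    {"slide": [0.003,0,0],"rotation": [0,0,0],"claw": 0.043},
    {"slide": [0.001,0,0],"rotation": [0,0,0],"claw": 0.043},
    {"slide": [0.001,0,0],"rotation": [0,0,0],"claw": 0.043},
    {"slide": [0.001,0,0],"rotation": [0,0,0],"claw": 0.043},
    {"slide": [0,0,0],"rotation": [0,0,0],"claw": 0.043},
    {"slide": [0,0,0],"rotation": [0,0,0],"claw": 0.043},
  ],
)

```text
t: 16.5
position: [581.9, -195.3, 9.8]
tool_rot: [[0.0, 0.224, -0.975], [-0.0, -0.975, -0.224], [-1.0, 0.0, -0.0]]
wrist_force: [0.2, 0.2, -1.3]
finger_gap: 51.5
```

move_arm(
  rows=[
    {"slide": [0.0004,0,0],"rotation": [0,0,0],"claw": 0.043},
    {"slide": [0,0,0],"rotation": [0,0,0],"claw": 0.043},
    {"slide": [0,0,0],"rotation": [0,0,0],"claw": 0.043},
    {"slide": [0,0,0],"rotation": [0,0,0],"claw": 0.043},
    {"slide": [0,0,0],"rotation": [0,0,0],"claw": 0.043},
    {"slide": [0,0,0],"rotation": [0,0,0],"claw": 0.043},
    {"slide": [0,0,0],"rotation": [0,0,0],"claw": 0.043},
    {"slide": [0,0,0],"rotation": [0,0,0],"claw": 0.043},
    {"slide": [0,0,0],"rotation": [0,0,0],"claw": 0.043},
    {"slide": [0,0,0],"rotation": [0,0,0],"claw": 0.043},
  ],
)

```text
t: 17.5
position: [581.9, -195.3, 9.5]
tool_rot: [[0.0, 0.224, -0.975], [-0.0, -0.975, -0.224], [-1.0, 0.0, -0.0]]
wrist_force: [-1.8, 0.2, 5.3]
finger_gap: 51.6
```

Contact is at about +5 N. Releasing and retreating.

move_arm(
  rows=[
    {"slide": [0,0,0],"rotation": [0,0,0],"claw": 0.053},
    {"slide": [0,0,0],"rotation": [0,0,0],"claw": 0.057},
    {"slide": [0,0,0],"rotation": [0,0,0],"claw": 0.065},
    {"slide": [0,0,0],"rotation": [0,0,0],"claw": 0.075},
    {"slide": [0,0,0],"rotation": [0,0,0],"claw": 0.075},
    {"slide": [0,0,0],"rotation": [0,0,0],"claw": 0.075},
    {"slide": [-0.005,0,0],"rotation": [0,0,0],"claw": 0.075},
    {"slide": [-0.015,0,0],"rotation": [0,0,0],"claw": 0.075},
    {"slide": [-0.025,0,0],"rotation": [0,0,0],"claw": 0.075},
    {"slide": [-0.03,0,0],"rotation": [0,0,0],"claw": 0.075},
  ],
)

```text
t: 18.5
position: [581.5, -195.1, 85.6]
tool_rot: [[-0.001, 0.224, -0.975], [0.0, -0.975, -0.224], [-1.0, -0.0, 0.001]]
wrist_force: [-0.9, -0.8, 0.6]
finger_gap: 75.3
```

```bash
python3 -c "
from h import *
go('BS',80)"
```

```text
18.5 [ 581.5 -195.1   85.6] gap 75.27792048045846 F [-0.88 -0.79  0.64] q [ 24.  33. -11. 100.   8.  48. -68.]
slide [   5.8 -310.5   63.2] tiltdn [-6.e-04  3.e-04 -1.e+00]
```

move_arm(
  rows=[
    {"slide": [0,-0.015,0.003],"rotation": [0,0,0],"claw": 0.075},
    {"slide": [0,-0.03,0.006],"rotation": [0,0,0],"claw": 0.075},
    {"slide": [0,-0.04,0.008],"rotation": [0,0,0],"claw": 0.075},
    {"slide": [0,-0.04,0.008],"rotation": [0,0,0],"claw": 0.075},
    {"slide": [0,-0.04,0.008],"rotation": [0,0,0],"claw": 0.075},
    {"slide": [0,-0.04,0.008],"rotation": [0,0,0],"claw": 0.075},
    {"slide": [0,-0.04,0.008],"rotation": [0,0,0],"claw": 0.075},
    {"slide": [0,-0.035,0.008],"rotation": [0,0,0],"claw": 0.075},
    {"slide": [0,-0.02,0.004],"rotation": [0,0,0],"claw": 0.075},
    {"slide": [0,-0.0105,0.0022],"rotation": [0,0,0],"claw": 0.075},
  ],
)

```text
t: 19.5
position: [449.9, 95.0, 85.0]
tool_rot: [[0.001, 0.226, -0.974], [0.0, -0.974, -0.226], [-1.0, -0.0, -0.001]]
wrist_force: [0.4, -0.4, -0.7]
finger_gap: 74.7
```

move_arm(
  rows=[
    {"slide": [0,0,0],"rotation": [0,0,0],"claw": 0.075},
    {"slide": [0,0,0],"rotation": [0,0,0],"claw": 0.075},
    {"slide": [0.01,0,0],"rotation": [0,0,0],"claw": 0.075},
    {"slide": [0.01,0,0],"rotation": [0,0,0],"claw": 0.075},
    {"slide": [0.01,0,0],"rotation": [0,0,0],"claw": 0.075},
    {"slide": [0.01,0,0],"rotation": [0,0,0],"claw": 0.075},
    {"slide": [0.005,0,0],"rotation": [0,0,0],"claw": 0.075},
    {"slide": [0,0,0],"rotation": [0,0,0],"claw": 0.075},
    {"slide": [0,0,0],"rotation": [0,0,0],"claw": 0.075},
    {"slide": [0,0,0],"rotation": [0,0,0],"claw": 0.075},
  ],
)

```text
t: 20.5
position: [450.9, 93.3, 39.5]
tool_rot: [[0.0, 0.224, -0.975], [0.0, -0.975, -0.224], [-1.0, -0.0, -0.001]]
wrist_force: [-0.2, 0.0, 0.0]
finger_gap: 75.5
```

```bash
python3 -c "
from h import *
go('BS',6.6)
grab('scene','s8.png')
s=cv2.imread('pics/s8.png')[115:255,140:300];cv2.imwrite('pics/s8c.png',cv2.resize(s,None,fx=4,fy=4,interpolation=2))"
```

```text
20.5 [450.9  93.3  39.5] gap 75.4787132589918 F [-0.2   0.    0.05] q [  -3.   25.  -15.  123.   11.   33. -103.]
slide [32.9 -0.2  0.5] tiltdn [ 5.e-04  2.e-04 -1.e+00]
```

View pics/s8c.png

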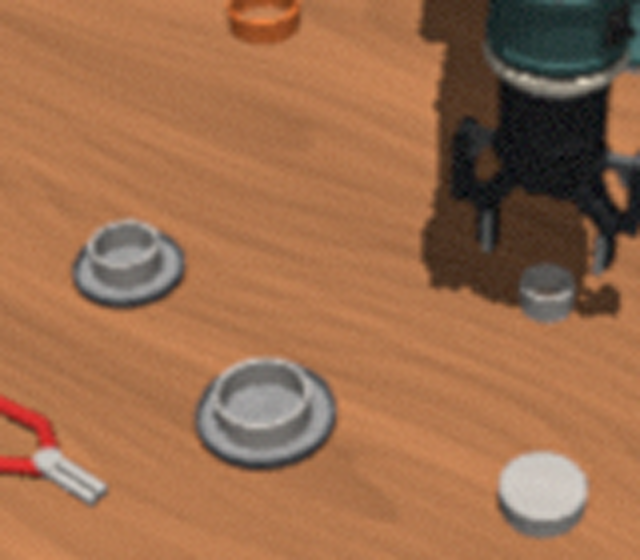

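The medium (crop (125,258)) and large (265,405) bangles sit in their dishes. The small ring at (547,292) is under the gripper.

move_arm(
  rows=[
    {"slide": [0.008,0,0],"rotation": [0,0,0],"claw": 0.075},
    {"slide": [0.012,0,0],"rotation": [0,0,0],"claw": 0.075},
    {"slide": [0.009,0,0],"rotation": [0,0,0],"claw": 0.075},
    {"slide": [0.0039,0,0],"rotation": [0,0,0],"claw": 0.075},
    {"slide": [0,0,0],"rotation": [0,0,0],"claw": 0.065},
    {"slide": [0,0,0],"rotation": [0,0,0],"claw": 0.055},
    {"slide": [0,0,0],"rotation": [0,0,0],"claw": 0.048},
    {"slide": [0,0,0],"rotation": [0,0,0],"claw": 0.044},
    {"slide": [0,0,0],"rotation": [0,0,0],"claw": 0.03},
    {"slide": [0,0,0],"rotation": [0,0,0],"claw": 0.03},
  ],
)

```text
t: 21.55
position: [450.9, 93.3, 6.8]
tool_rot: [[0.001, 0.224, -0.975], [0.0, -0.975, -0.224], [-1.0, 0.0, -0.001]]
wrist_force: [-2.2, -0.4, 10.1]
finger_gap: 38.2
```

move_arm(
  rows=[
    {"slide": [0,0,0],"rotation": [0,0,0],"claw": 0.03},
    {"slide": [0,0,0],"rotation": [0,0,0],"claw": 0.03},
    {"slide": [0,0,0],"rotation": [0,0,0],"claw": 0.03},
    {"slide": [0,0,0],"rotation": [0,0,0],"claw": 0.03},
    {"slide": [0,0,0],"rotation": [0,0,0],"claw": 0.03},
    {"slide": [0,0,0],"rotation": [0,0,0],"claw": 0.03},
    {"slide": [0,0,0],"rotation": [0,0,0],"claw": 0.03},
    {"slide": [0,0,0],"rotation": [0,0,0],"claw": 0.03},
    {"slide": [0,0,0],"rotation": [0,0,0],"claw": 0.03},
    {"slide": [0,0,0],"rotation": [0,0,0],"claw": 0.03},
  ],
)

```text
t: 22.55
position: [450.9, 93.3, 6.8]
tool_rot: [[0.001, 0.224, -0.975], [0.0, -0.975, -0.224], [-1.0, 0.0, -0.001]]
wrist_force: [-3.6, -0.1, 9.7]
finger_gap: 38.1
```

```bash
python3 -c "
from h import *
go('DS',80)"
```

```text
22.55 [450.9  93.3   6.8] gap 38.10190177490761 F [-3.55 -0.14  9.66] q [  -4.   29.  -13.  123.   13.   29. -104.]
slide [ -73.2 -289.   -96. ] tiltdn [ 5.e-04  1.e-04 -1.e+00]
```

move_arm(
  rows=[
    {"slide": [-0.005,0,0],"rotation": [0,0,0],"claw": 0.03},
    {"slide": [-0.01,0,0],"rotation": [0,0,0],"claw": 0.03},
    {"slide": [-0.015,0,0],"rotation": [0,0,0],"claw": 0.03},
    {"slide": [-0.015,0,0],"rotation": [0,0,0],"claw": 0.03},
    {"slide": [-0.015,-0.009,-0.003],"rotation": [0,0,0],"claw": 0.03},
    {"slide": [-0.01,-0.018,-0.006],"rotation": [0,0,0],"claw": 0.03},
    {"slide": [-0.003,-0.024,-0.008],"rotation": [0,0,0],"claw": 0.03},
    {"slide": [0,-0.024,-0.008],"rotation": [0,0,0],"claw": 0.03},
    {"slide": [0,-0.024,-0.008],"rotation": [0,0,0],"claw": 0.03},
    {"slide": [0,-0.024,-0.008],"rotation": [0,0,0],"claw": 0.03},
  ],
)

```text
t: 23.55
position: [463.2, 223.3, 80.2]
tool_rot: [[0.001, 0.224, -0.975], [0.0, -0.975, -0.224], [-1.0, -0.0, -0.001]]
wrist_force: [0.1, -0.2, -0.3]
finger_gap: 38.5
```

move_arm(
  rows=[
    {"slide": [0,-0.024,-0.008],"rotation": [0,0,0],"claw": 0.03},
    {"slide": [0,-0.024,-0.008],"rotation": [0,0,0],"claw": 0.03},
    {"slide": [0,-0.024,-0.008],"rotation": [0,0,0],"claw": 0.03},
    {"slide": [0,-0.024,-0.008],"rotation": [0,0,0],"claw": 0.03},
    {"slide": [0,-0.024,-0.008],"rotation": [0,0,0],"claw": 0.03},
    {"slide": [0,-0.024,-0.008],"rotation": [0,0,0],"claw": 0.03},
    {"slide": [0,-0.015,-0.005],"rotation": [0,0,0],"claw": 0.03},
    {"slide": [0,-0.007,-0.002],"rotation": [0,0,0],"claw": 0.03},
    {"slide": [0,0,0],"rotation": [0,0,0],"claw": 0.03},
    {"slide": [0,0,0],"rotation": [0,0,0],"claw": 0.03},
  ],
)

```text
t: 24.55
position: [479.7, 395.2, 79.3]
tool_rot: [[-0.0, 0.223, -0.975], [-0.001, -0.975, -0.223], [-1.0, 0.001, 0.0]]
wrist_force: [0.4, -0.4, -2.1]
finger_gap: 37.7
```

```bash
python3 -c "
from h import *
go('DS',10.8)
grab('scene','s9.png')
s=cv2.imread('pics/s9.png')[150:290,270:430];cv2.imwrite('pics/s9c.png',cv2.resize(s,None,fx=4,fy=4,interpolation=2))"
```

```text
24.55 [479.7 395.2  79.3] gap 37.68172605407795 F [ 0.39 -0.43 -2.09] q [ -30.   35.  -17.   99.   13.   48. -130.]
slide [68.5 -1.2 -0.3] tiltdn [-1.e-04 -7.e-04 -1.e+00]
```

View pics/s9c.png

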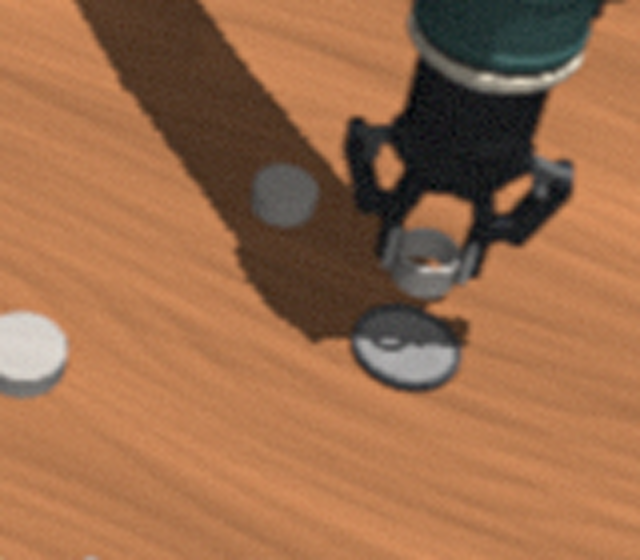

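The small ring (crop (425,265)) is held level over the small dish. The dark disc at (285,195) is the narrow block in shadow, untouched.

move_arm(
  rows=[
    {"slide": [0.008,0,0],"rotation": [0,0,0],"claw": 0.03},
    {"slide": [0.015,0,0],"rotation": [0,0,0],"claw": 0.03},
    {"slide": [0.015,0,0],"rotation": [0,0,0],"claw": 0.03},
    {"slide": [0.013,0,0],"rotation": [0,0,0],"claw": 0.03},
    {"slide": [0.008,0,0],"rotation": [0,0,0],"claw": 0.03},
    {"slide": [0.004,0,0],"rotation": [0,0,0],"claw": 0.03},
    {"slide": [0.002,0,0],"rotation": [0,0,0],"claw": 0.03},
    {"slide": [0.001,0,0],"rotation": [0,0,0],"claw": 0.03},
    {"slide": [0.001,0,0],"rotation": [0,0,0],"claw": 0.03},
    {"slide": [0,0,0],"rotation": [0,0,0],"claw": 0.03},
  ],
)

```text
t: 25.6
position: [479.6, 396.5, 12.6]
tool_rot: [[0.0, 0.224, -0.975], [0.0, -0.975, -0.224], [-1.0, -0.0, -0.0]]
wrist_force: [0.4, 0.4, -1.0]
finger_gap: 38.2
```

move_arm(
  rows=[
    {"slide": [0.0005,0,0],"rotation": [0,0,0],"claw": 0.03},
    {"slide": [0.0005,0,0],"rotation": [0,0,0],"claw": 0.03},
    {"slide": [0.0003,0,0],"rotation": [0,0,0],"claw": 0.03},
    {"slide": [0,0,0],"rotation": [0,0,0],"claw": 0.03},
    {"slide": [0,0,0],"rotation": [0,0,0],"claw": 0.03},
    {"slide": [0,0,0],"rotation": [0,0,0],"claw": 0.03},
    {"slide": [0,0,0],"rotation": [0,0,0],"claw": 0.03},
    {"slide": [0,0,0],"rotation": [0,0,0],"claw": 0.03},
    {"slide": [0,0,0],"rotation": [0,0,0],"claw": 0.03},
    {"slide": [0,0,0],"rotation": [0,0,0],"claw": 0.03},
  ],
)

```text
t: 26.6
position: [479.5, 396.4, 11.0]
tool_rot: [[-0.0, 0.224, -0.975], [0.0, -0.975, -0.224], [-1.0, -0.0, 0.0]]
wrist_force: [1.0, 0.3, -0.4]
finger_gap: 37.7
```

move_arm(
  rows=[
    {"slide": [0.0004,0,0],"rotation": [0,0,0],"claw": 0.03},
    {"slide": [0,0,0],"rotation": [0,0,0],"claw": 0.03},
    {"slide": [0,0,0],"rotation": [0,0,0],"claw": 0.039},
    {"slide": [0,0,0],"rotation": [0,0,0],"claw": 0.044},
    {"slide": [0,0,0],"rotation": [0,0,0],"claw": 0.055},
    {"slide": [0,0,0],"rotation": [0,0,0],"claw": 0.065},
    {"slide": [0,0,0],"rotation": [0,0,0],"claw": 0.065},
    {"slide": [0,0,0],"rotation": [0,0,0],"claw": 0.065},
    {"slide": [-0.005,0,0],"rotation": [0,0,0],"claw": 0.065},
    {"slide": [-0.015,0,0],"rotation": [0,0,0],"claw": 0.065},
  ],
)

```text
t: 27.6
position: [478.9, 395.9, 30.3]
tool_rot: [[-0.002, 0.224, -0.975], [-0.001, -0.975, -0.224], [-1.0, 0.001, 0.002]]
wrist_force: [-0.3, 0.2, 0.3]
finger_gap: 65.0
```

move_arm(
  rows=[
    {"slide": [-0.02,0,0],"rotation": [0,0,0],"claw": 0.065},
    {"slide": [-0.025,0,0],"rotation": [0,0,0],"claw": 0.065},
    {"slide": [-0.025,0,0],"rotation": [0,0,0],"claw": 0.065},
    {"slide": [-0.025,0,0],"rotation": [0,0,0],"claw": 0.065},
    {"slide": [-0.025,0,0],"rotation": [0,0,0],"claw": 0.065},
    {"slide": [-0.015,0,0],"rotation": [0,0,0],"claw": 0.065},
    {"slide": [-0.005,0,0],"rotation": [0,0,0],"claw": 0.065},
    {"slide": [0,0,0],"rotation": [0,0,0],"claw": 0.065},
    {"slide": [0,0,0],"rotation": [0,0,0],"claw": 0.065},
    {"slide": [0,0,0],"rotation": [0,0,0],"claw": 0.065},
  ],
)

```text
t: 28.6
position: [479.1, 396.0, 169.5]
tool_rot: [[-0.001, 0.224, -0.975], [-0.001, -0.975, -0.224], [-1.0, 0.001, 0.002]]
wrist_force: [0.4, 0.1, -0.1]
finger_gap: 65.1
```

```bash
python3 -c "
from h import *
go('DS',100)
im=grab('scene','s10.png')
for p,a,r in blobs(im): print(p.round(1),int(a),world(im,p,10)[0].round(1))
for k in ['bangle_large','bangle_medium','bangle_small']:
    for b in manip.pinpoint(k,im)[:3]: print(k,round(b['p'],2),world(im,b['position'],4)[0].round(1))
s=cv2.imread('pics/s10.png')[110:330,120:400];cv2.imwrite('pics/s10c.png',cv2.resize(s,None,fx=2.7,fy=2.7,interpolation=2))"
```

```text
28.6 [479.1 396.  169.5] gap 65.09575991360202 F [ 0.4   0.05 -0.12] q [ -29.   28.  -19.   96.   10.   58. -128.]
slide [69.5 -0.3 -0.8] tiltdn [-0.0015 -0.001  -1.    ]
[377.  374.8] 62 [825.6 524.   10. ]
[509.2 366.9] 158 [672.9 747.6  10. ]
[285.3 307. ] 537 [786.2 299.   10. ]
[275.2 238. ] 393 [620.2 182.7  10. ]
[157.  233.5] 137 [767.6 -91.8  10. ]
[371.1 235.6] 487 [482.1 396.3  10. ]
[205.9 217.9] 763 [655.4 -14.7  10. ]
[340.6 198.4] 230 [391.  273.6  10. ]
[171.6 180.7] 466 [ 584.  -193.4   10. ]
[ 16.1 183. ] 1345 [ 829.9 -578.7   10. ]
[ 38.3 150.7] 860 [ 693.1 -655.9   10. ]
bangle_large 0.82 [650.8  -9.1   4. ]
bangle_large 0.56 [ 252.2 -308.2    4. ]
bangle_medium 0.69 [ 578.3 -191.5    4. ]
bangle_medium 0.27 [772.1 206.1   4. ]
bangle_small 0.77 [486.2 391.9   4. ]
```

View pics/s10c.png

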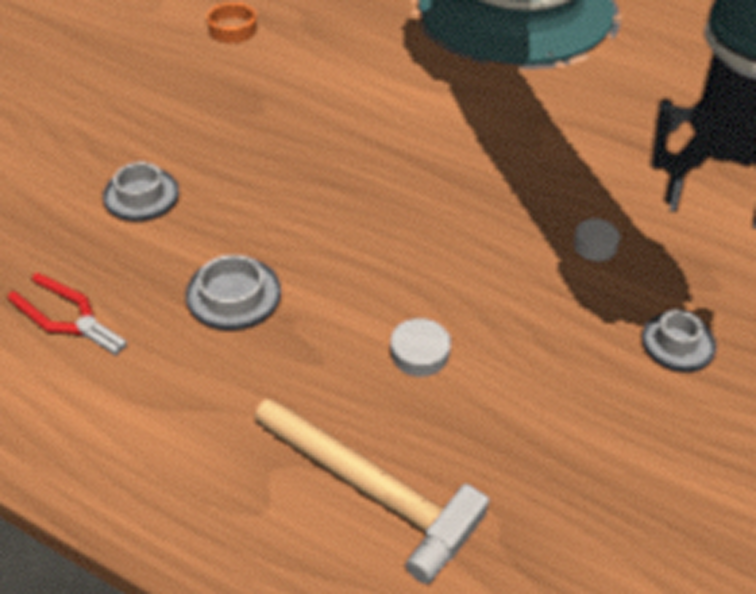

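All three bangles lie flat in their dishes: medium at crop (138,185), large at (232,285), small at (680,333). The gripper is clear. Handing in.

```bash
python3 -c "
from h import *
print(manip.finish_job())"
```

```text
the job is handed in; nothing more can be done
None
```

All three bangles are in the dishes of their own size, and the job is handed in; it took about 29 of the 80 s. I gripped each bangle from outside with the fingertips above the dish rim. Each was lowered onto the dish floor and released there, then the arm retreated straight up.

- **Placement:** the last picture shows all three lying flat and about centred, with the gripper about 17 cm up and touching nothing. At release the tool was within about 1 mm of each measured dish centre. The network's rough points came out 4 to 8 mm off those centres, still inside the 14 mm allowed.
- **Gentleness:** touchdown gave about 5 N on the medium bangle. For the large and small ones the force was barely perceptible, so I lowered 0.4 mm more before opening; any drop was well under a millimetre.
- **Other things:** the blocks show no shift beyond the few mm of measuring error. The pliers, hammer and orange ring look unmoved in the pictures; I did not measure them precisely.
- **Went wrong:** one move call was refused for missing fields. The first long move fell about 26 mm short sideways (15 mm in height) and was corrected before the grasp.

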